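Chock a label roll on the sloping stand and cam it tight

ROBOT

A 6-joint arm with a two-finger parallel gripper is mounted at the origin on the work surface; the furniture and walls round the work are solid. World frame = base frame: x ahead of the robot, y to its left, z up, the work surface at z = 0. Lengths are in m, angles in rad, forces in N, time in s.
With the tool pointing down it reaches from about 0.275 to 0.825 m from the base axis. Payload 4.9 kg.
Tool frame: the origin (TCP) lies where the fingers leave the gripper's body, on its centre line; the fingertips stand 73 mm ahead of it and the grasp point (between the pads) lies 54 mm ahead of it; z points along the fingers, y is the line along which they close (so a half turn about z gives the same grasp; the last joint's range is limited). The gripper opens to 85 mm and grips with 20 to 120 N. Pads are 22 mm wide; open, the fingers measure 114 mm over their backs; the gripper's body (76 mm by 85 mm) begins 54 mm behind the grasp point. The pads swing forward as they close: fully open they stand 13 mm farther back than shut.
Start: joints at [1.168, 0.326, -0.193, 1.052, 0, 1.437], TCP at [0.146, 0.53, 0.304] pointing down, gripper open.
Joint ranges: [-2.65, 2.65], [-0.97, 1.79], [-1.3, 1.35], [-1.93, 2.1], [-1.47, 1.37], [-3.14, 3.14]. Speed limits (rad/s): [2.57, 2.57, 3.14, 3.14, 3.14, 3.14].

INTERFACE

Orientations are given as a 3x3 rotation matrix whose columns are the frame's x, y, z axes.
In Python, from cell import robot, imaging, ticket gives the robot as it stands.
- The arm moves only by the tool jog_arm, never from a script. Its arguments are lists of equal length, an entry for each row: "linear": the shift along the tool's x, y, z in mm, a list of three; "spin": the turn about the tool's z in rad. In form: {"linear": [[dx, dy, dz], ...], "spin": [spin, ...]}. A call has 1 to 20 rows; each row shifts and turns the commanded pose from where the row before left it, along the tool's axes as they then stand; what a row does not reach is not made up. A row lasts 1/8 s, in which the tool goes at most 62.5 mm and 10.7 degrees, less where a joint would pass 70% of its speed; a pose out of reach is approached as far as the arm can. A call with a gripper value outside its range is refused whole. "gripper" is the opening, from -1 (shut) to 1 (fully open), set as the call begins (left out, the last holds). The fingers move at their own pace and stop on an object; the grip force is fixed at half the most. Time passes only in rows, so rows that do not move let the fingers close. It gives the time, the measured TCP pose, the force, the opening and the grip force at its end, in the units of the state.
- robot.state(): the state, without advancing time (a new reading comes with each control period).
- imaging.snapshot(name): name is "scene" or "top"; returns a dict with "img" (480x640x3 uint8, blue, green, red), "range_z" (480x640 float32, m along the optical axis (not along the pixel's ray), 0 where there is no reading), "K" (3x3 intrinsics, pixels), "position" and "orientation" of the camera in the world. Camera axes: x right, y up, looking along -z (the intrinsics and any distortion apply to the point x, -y, -z); pixel columns grow to the right and rows downward; lengths in m; the calibration is good to about 2 mm. A picture is of the moment at which its call begins.
- ticket.hand_in(): hands the job in; it is judged then, once.
The state is a dict: "clock": time; "joint_pos": joint angles; "qvel": joint speeds; "tau": joint torques, N m; "ee_pos": TCP position; "tool_rot": TCP orientation; "wrist_force": force on the tool from outside, world axes, zero at the start; "wrist_torque": the same for the moment, N m; "finger_gap": finger opening in m; "grasp_force": force on a finger pad.
Only numpy, scipy, OpenCV 4.12 (cv2) and the standard library are available. Lean on these libraries where they do the work, as an engineer would, in place of code of your own. Each camera call takes 0.05 s, during which the arm holds its last target. There are 200 camera calls.

TASK

Set the black wedge chock on the grey mat let into the deck of the sloping stand, thin end uphill, and only then lay the white roll on the deck between the two cheeks, against the chock, and let go; it must never get away onto the table. Once the roll stays there by itself, swing the cam lever a full quarter turn so that the jaw clamps the roll against the fixed cheek. Leave the chock where it is under the roll, and do not disturb the brown tape, the clip tin or the counter.

Things in the scene. Friction and masses are not known exactly. Their poses are not given: they have to be found in the camera images.
- deck: sloping plywood deck, fixed on a low dark frame. Origin: on its upper face midway between the two open cheeks, 30 mm above the table. x points uphill along the face, 8 degrees up from level (low open edge x=-125, high edge x=+105 mm); y across, to the left looking uphill (-60 to +125 mm); z square to the face. Unchocked, a roll runs off the low edge.
- chock_mat (a point): centre of the grey mat, 50 x 44 mm, flush in the deck at x=-38, y=-3 mm of the deck; axes as the deck's. A chock that covers it, thin end uphill, stops the roll with its axis at x=0 of the deck, 40 mm above the face.
- fixed_cheek (a point): top edge of the fixed cheek's inner face (aluminium plate 24 mm along x, 8 thick, 34 high), at x=0, y=-31, z=34 mm of the deck; axes as the deck's. The roll goes between it and the jaw's equal plate, which faces it 62 mm off when the lever is at 0.
- chock: loose black rubber wedge chock, 50 long x 40 wide x 28 mm high, 0.18 kg. Origin: centre of the underside. Its x axis points to the thin end (x = +25 mm); the sloping face rises 35 degrees from there to the 28 mm high top at x = -13 mm, the thick end is at x = -25 mm. Grasp it across its 40 mm width (y), near x = -10 mm.
- roll_center (a point): centre of the white paper roll (loose, 81 mm diameter, 50 mm wide, brown core, 0.3 kg), midway along its axis. Its z axis is the roll's axis, level; the roll waits on edge, axis level, in the rest. Grasp it from above across its two flat faces (50 mm), above the axis.
- rest: fixed plywood V rest, 90 (x) x 34 (y) x 26 mm, that holds the roll on edge at the start; origin under its centre, the roll's axis along its y, 51 mm above the table.
- cam_lever (a joint): turn of the cam lever (rad): 0 = open, lever pointing downhill (-x of the deck); 1.571 = clamped (end stop), lever pointing away from the roll (+y of the deck). Turns clockwise seen from above, about an axis square to the deck; it stays where it is left. Needs about 3 to 6 N at the post.
- lever_post (a point): top of the black upright post at the lever's end (14 mm diameter, 36 mm tall, its top 70 mm above the deck's face), 65 mm from the pivot. Push it or pinch it.
- lever_pivot (a point): a point on the pivot axis of the cam lever, at x = 0, y = 85 mm, z = 34 mm of the deck.
- jaw_pad: face plate of the moving jaw, 24 mm along x, 34 high; inner face at y=+31 mm of the deck with the lever at 0, +16 mm at the full quarter turn (in proportion to the turn); spring backed (gives up to 6 mm, 4 N per mm). Its origin is not on the plate: it is the deck's origin while open and moves to -y with the plate.
- brown_tape: bystander: roll of brown packing tape lying flat, 104 mm diameter, 48 mm high; origin under its centre
- clip_tin: bystander: low round open tin of clips, 64 mm diameter, 22 mm high; origin under its centre
- counter: bystander: hand tally counter, 33 x 48 x 52 mm, standing; origin under its centre
Things that resemble listed ones, but are neither listed nor needed, are in the scene too. Leave any blue or red look-alike of the part that bears roll_center alone.

How it is judged:
On the way, in this order (a step that is already met when the one before it is completed fails the run):
1. the chock lies flat on the deck's mat, thin end uphill, let go, while the roll still waits in its rest (x of chock in the frame of deck between -0.054 and -0.022 m and y of chock in the frame of deck between -0.021 and 0.015 m and z of chock in the frame of deck between -0.003 and 0.004 m and angle between the z axis of chock and the z axis of deck, either way round below 0.12 rad and angle between the x axis of chock and the x axis of deck, either way round below 0.35 rad and x of deck in the frame of chock above 0.015 m and contact force between the fingers and chock below 0.1 N and distance between roll_center and rest below 0.06 m), for 0.2 s.
2. the roll lies on the deck against the chock, between the cheeks, let go and still, with the lever still open (x of chock in the frame of deck between -0.054 and -0.022 m and y of chock in the frame of deck between -0.021 and 0.015 m and z of chock in the frame of deck between -0.003 and 0.004 m and angle between the z axis of chock and the z axis of deck, either way round below 0.12 rad and angle between the x axis of chock and the x axis of deck, either way round below 0.35 rad and x of deck in the frame of chock above 0.015 m and x of roll_center in the frame of deck between -0.014 and 0.014 m and y of roll_center in the frame of deck between -0.012 and 0.012 m and z of roll_center in the frame of deck between 0.036 and 0.045 m and angle between the z axis of roll_center and the y axis of deck, either way round below 0.15 rad and contact force between the fingers and roll below 0.1 N and linear speed of roll below 0.02 m/s and contact force between roll and chock above 0.05 N and value of joint cam_lever below 0.4 rad), for 0.4 s.
At the end, for the whole second after the job is handed in: lever past 1.4 rad, jaw pressing the roll (over 2 N); roll on its rim on the deck, axis within 14 mm of the cheeks' line and 0.15 rad of square to the slope; chock flat, within 16 mm along and 18 mm across of its mat, thin end uphill within 0.35 rad, centre within 65 mm of the roll's; both at rest (x of chock in the frame of deck between -0.054 and -0.022 m and y of chock in the frame of deck between -0.021 and 0.015 m and z of chock in the frame of deck between -0.003 and 0.004 m and angle between the z axis of chock and the z axis of deck, either way round below 0.12 rad and angle between the x axis of chock and the x axis of deck, either way round below 0.35 rad and x of deck in the frame of chock above 0.015 m and x of roll_center in the frame of deck between -0.014 and 0.014 m and y of roll_center in the frame of deck between -0.012 and 0.012 m and z of roll_center in the frame of deck between 0.036 and 0.045 m and angle between the z axis of roll_center and the y axis of deck, either way round below 0.15 rad and value of joint cam_lever above 1.4 rad and contact force between jaw_pad and roll above 2 N and distance between roll_center and chock below 0.065 m and linear speed of each of roll, chock below 0.02 m/s); the robot touches nothing.
It fails at once if the roll rolled or fell off the stand or the rest onto the table (height (world z) of roll_center below 0.044 m).
It fails at once if the brown tape was disturbed (distance of brown_tape from where it was at the start of the episode above 0.03 m).
It fails at once if the clip tin was disturbed (distance of clip_tin from where it was at the start of the episode above 0.03 m).
It fails at once if the counter was disturbed (distance of counter from where it was at the start of the episode above 0.03 m).
It also fails if it takes over 72 s, if anything falls off the work surface, if the arm or the gripper's body presses on something with over 40 N, if the wrist force passes 120 N, or if a joint passes its speed limit or range.

## Working session

There is one attempt and no reset: what is moved stays moved. The work goes in short steps, Python scripts to look and compute and a tool call to move; the robot and the scene stay as the last step left them, time stands still between calls to the robot, and variables do not carry over. Pictures are saved under pics/ and viewed, at most 13 in all, crops included, and the job is handed in when it is done.

Besides the shell and the picture viewer there is one more tool, called after ">>>" by a JSON object that holds its "fn" and its "kwargs", one argument or row to a line. jog_arm: Moves the arm, as the interface text tells. Its arguments: {"type":"object","properties":{"linear":{"type":"array","items":{"type":"array","items":{"type":"number"}}},"spin":{"type":"array","items":{"type":"number"}},"gripper":{"type":"number"}},"required":["linear","spin"]}

```bash
mkdir -p pics; ls; cat > h.py <<'E'
import numpy as np, cv2
from cell import robot, imaging, ticket
def shot(n):
    s=imaging.snapshot(n); return s
def cloud(s):
    K=s["K"];d=s["range_z"];v,u=np.mgrid[0:480,0:640]
    p=np.stack([(u-K[0,2])/K[0,0]*d,-(v-K[1,2])/K[1,1]*d,-d],-1)
    w=p@np.array(s["orientation"]).T+np.array(s["position"]); w[d==0]=np.nan
    return w
E
python3 - <<'E'
from h import *
for n in("scene","top"):
    s=shot(n);cv2.imwrite(f"pics/{n}0.png",s["img"]);np.savez(f"{n}0.npz",w=cloud(s),img=s["img"]);print(n,s["K"],s["position"],s["orientation"],{k:v for k,v in s.items() if k not in("img","range_z","K","position","orientation")})
E
```

```text
pics
scene [[442.25325995   0.         318.88441693]
 [  0.         442.25325995 243.13385059]
 [  0.           0.           1.        ]] [-0.34025714 -0.62989702  0.84560245] [[ 0.59512498  0.48780873 -0.63864615]
 [-0.80331452  0.3387234  -0.48984921]
 [-0.02262833  0.80455522  0.59344659]] {}
top [[484.35559108   0.         320.82067978]
 [  0.         484.35559108 236.56523091]
 [  0.           0.           1.        ]] [0.28412922 0.01287605 1.3313626 ] [[-0.02012252  0.98512412 -0.17066207]
 [-0.99958285 -0.02336007 -0.01698352]
 [-0.02071755  0.17024913  0.98518324]] {}
```

View pics/top0.png

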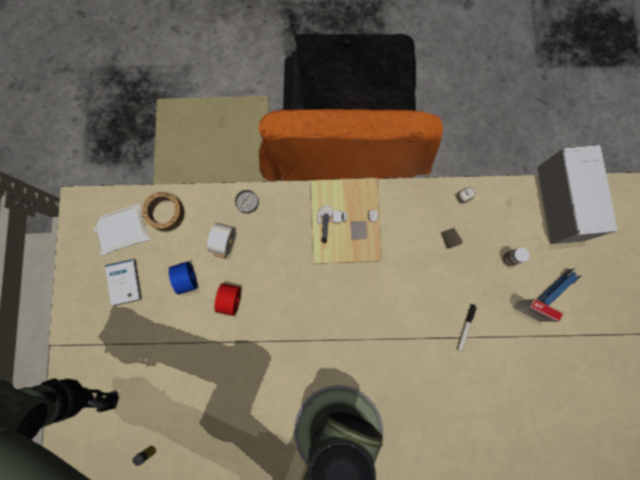

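View pics/scene0.png

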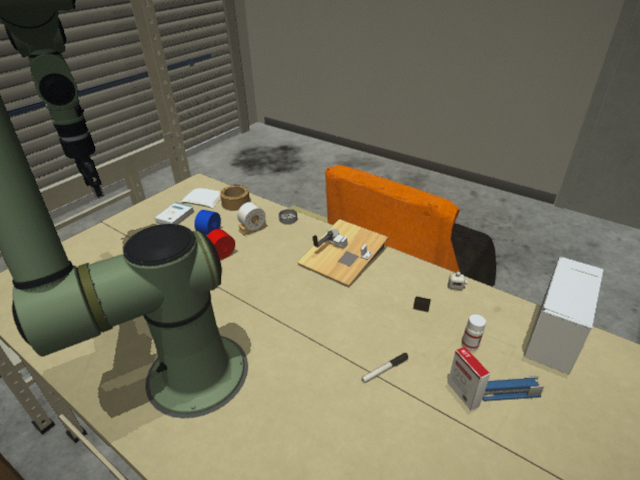

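The top view shows the deck at cols 311-381, rows 178-262 with its low edge towards the robot. The mat is at (359,230), the lever post near (324,238), the white roll at (221,238) and the black chock at (452,238). The counter is at (466,194), the tin at (247,201) and the tape at (162,211). I'll measure next.

```bash
cat > m.py <<'E'
from h import *
t=np.load("top0.npz");s=np.load("scene0.npz");np.set_printoptions(precision=4,suppress=True)
def comp(a,lo,hi,box,name):
    w,im=a["w"],a["img"];h=cv2.cvtColor(im,cv2.COLOR_BGR2HSV)
    m=cv2.inRange(h,lo,hi);b=np.zeros_like(m);x0,y0,x1,y1=box;b[y0:y1,x0:x1]=m[y0:y1,x0:x1]
    n,l,st,c=cv2.connectedComponentsWithStats(b)
    if n<2: print(name,"none");return
    i=1+np.argmax(st[1:,4]);mm=l==i;p=w[mm];p=p[~np.isnan(p[:,0])]
    r=cv2.minAreaRect(np.argwhere(mm)[:,::-1].astype(np.float32))
    print(name,"n",st[i,4],"c",c[i],"rect",r,"\n  med",np.median(p,0),"min",p.min(0),"max",p.max(0))
    return mm
h=cv2.cvtColor(t["img"],cv2.COLOR_BGR2HSV)
for u,v in[(359,230),(452,238),(324,238),(222,236),(345,250),(345,195),(325,213),(300,230),(374,215),(340,216)]:print((u,v),h[v,u],t["w"][v,u])
comp(t,(0,0,0),(180,255,95),(436,222,468,254),"chock")
comp(t,(0,0,60),(180,60,160),(348,218,370,242),"mat")
comp(t,(0,0,0),(180,255,70),(312,200,332,245),"lever")
comp(t,(0,0,150),(180,40,255),(200,215,240,262),"roll")
comp(t,(10,60,150),(30,255,255),(305,170,390,270),"deck")
def big(im,x0,y0,x1,y1,k):return cv2.resize(im[y0:y1,x0:x1],None,fx=k,fy=k,interpolation=cv2.INTER_CUBIC)
T=t["img"];S=s["img"]
a=big(T,300,172,390,268,4);b=big(T,200,210,245,258,4);c=big(T,430,180,475,256,4);d=big(S,290,215,395,290,4)
cv=np.zeros((600,800,3),np.uint8)
for im,(y,x) in((a[:384,:360],(0,0)),(b[:200,:180],(390,0)),(c[:290,:180],(300,370)),(d,(0,370))):cv[y:y+im.shape[0],x:x+im.shape[1]]=im[:600-y,:800-x]
e=big(S,410,290,435,315,6);cv[320:320+150,560:710]=e
f=big(S,232,198,272,238,3);cv[475:475+120,560:680]=f
cv2.imwrite("pics/comp.png",cv)
E
python3 m.py
```

```text
(359, 230) [ 12  27 125] [ 0.5263 -0.0696  0.0246]
(452, 238) [20 67 76] [ 0.4989 -0.3228  0.0198]
(324, 238) [ 0  6 44] [0.4952 0.0261 0.0901]
(222, 236) [120   5 191] [0.506  0.2915 0.0944]
(345, 250) [ 21  93 184] [ 0.4728 -0.0299  0.0179]
(345, 195) [ 19  99 185] [ 0.6214 -0.0335  0.0423]
(325, 213) [ 20   6 128] [0.5661 0.0222 0.0698]
(300, 230) [ 22  64 171] [ 0.5352  0.0938 -0.002 ]
(374, 215) [150   1 180] [ 0.5649 -0.1112  0.0354]
(340, 216) [113   6 174] [ 0.5597 -0.0178  0.0571]
chock n 248 c [450.7177 237.996 ] rect ((451.0, 237.49998474121094), (16.89827537536621, 15.598407745361328), 68.19859313964844) 
  med [ 0.4987 -0.3193  0.0192] min [ 0.4733 -0.3425 -0.0025] max [ 0.5272 -0.2982  0.033 ]
mat n 270 c [358.337  229.8074] rect ((358.5, 229.5), (17.0, 15.0), 90.0) 
  med [ 0.5265 -0.0674  0.0244] min [ 0.5039 -0.089   0.0158] max [ 0.5518 -0.0472  0.0351]
lever n 17 c [323.7647 239.0588] rect ((323.5, 239.0), (4.0, 3.0), 90.0) 
  med [0.4922 0.0263 0.0894] min [0.4874 0.0235 0.0554] max [0.5037 0.0314 0.0932]
roll n 463 c [217.3132 237.9654] rect ((217.05096435546875, 237.9267578125), (19.58234214782715, 24.999937057495117), 16.389541625976562) 
  med [0.5021 0.3058 0.0866] min [ 0.4669  0.2756 -0.0009] max [0.5437 0.3538 0.0955]
deck n 6718 c [347.8247 224.5576] rect ((347.0, 223.5), (91.0, 84.0), 90.0) 
  med [ 0.5391 -0.0405  0.0196] min [ 0.4198 -0.1616 -0.0117] max [0.6779 0.0815 0.0507]
```

View pics/comp.png

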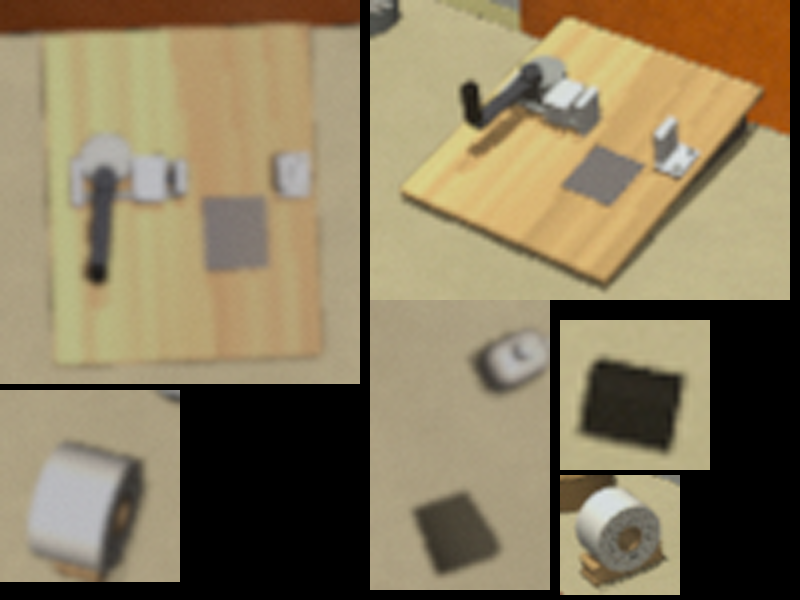

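The crops show the deck with the jaw left and the fixed cheek right (top crop). The lever post is downhill at about (324,239). The chock is rotated about 20° at (451,238). The roll sits in the rest at (221,238), its brown core face pointing right/down. Next I'll fit poses.

```bash
cat > fit.py <<'E'
from h import *
np.set_printoptions(precision=4,suppress=True)
C={n:shot(n) for n in("top","scene")}
def ray(n,uv,z):
    s=C[n];K=s["K"];uv=np.atleast_2d(uv).astype(float);R=np.array(s["orientation"])
    d=np.c_[(uv[:,0]-K[0,2])/K[0,0],-(uv[:,1]-K[1,2])/K[1,1],-np.ones(len(uv))]@R.T
    o=np.array(s["position"]);return d,o
def onplane(n,uv,nv,c):
    d,o=ray(n,uv,0);return o+d*((c-o@nv)/(d@nv))[:,None]
def mask(n,lo,hi,box):
    h=cv2.cvtColor(C[n]["img"],cv2.COLOR_BGR2HSV);m=cv2.inRange(h,lo,hi);b=np.zeros_like(m);x0,y0,x1,y1=box;b[y0:y1,x0:x1]=m[y0:y1,x0:x1]
    k,l,st,c=cv2.connectedComponentsWithStats(b);i=1+np.argmax(st[1:,4]);return (l==i)
def uv(m):return np.argwhere(m)[:,::-1]
def plane(p):
    p=p[~np.isnan(p[:,0])];c=np.median(p,0)
    for _ in range(5):
        r=(p-c);_,_,vt=np.linalg.svd(r,full_matrices=False);nv=vt[2]*np.sign(vt[2,2]);p=p[np.abs(r@nv)<.004];c=p.mean(0)
    return nv,nv@c
if __name__=="__main__":
    W={n:cloud(C[n]) for n in C}
    for n,box in(("top",(305,176,390,270)),("scene",(292,217,392,287))):
        # wood colour saturation separates the deck from the table less sharply; use depth height
        w=W[n];reg=np.zeros(w.shape[:2],bool);reg[box[1]:box[3],box[0]:box[2]]=1
        h=cv2.cvtColor(C[n]["img"],cv2.COLOR_BGR2HSV);m=cv2.inRange(h,(10,76,150),(26,255,255))>0
        m=cv2.morphologyEx((m&reg).astype(np.uint8),cv2.MORPH_OPEN,np.ones((3,3)))>0
        nv,c=plane(w[m]);print(n,"deck n",nv,"slope",np.degrees(np.arccos(nv[2])),"yaw",np.degrees(np.arctan2(-nv[1],-nv[0])))
        pts=onplane(n,uv(m),nv,c)[:,:2].astype(np.float32);r=cv2.minAreaRect(pts*1000);print("  rect",r)
    # chock
    for n,box in(("top",(436,222,468,254)),("scene",(408,290,436,316))):
        m=mask(n,(0,0,0),(180,255,100 if n=="top" else 70),box);p=W[n][m]
        a=p[p[:,2]>.022];b=p[(p[:,2]<.015)&(p[:,2]>.003)];print(n,"chock",m.sum(),"hi",np.median(a,0),len(a),"lo",np.median(b,0),len(b))
        print("  base outline",cv2.minAreaRect((onplane(n,uv(m),np.array([0,0,1.]),.012)[:,:2]*1000).astype(np.float32)))
    # roll: fit crown
    for n,box in(("top",(200,215,240,262)),("scene",(236,200,270,234))):
        w=W[n];reg=np.zeros(w.shape[:2],bool);reg[box[1]:box[3],box[0]:box[2]]=1
        k=reg&(w[...,2]>.082)
        r=cv2.minAreaRect((w[k][:,:2]*1000).astype(np.float32));print(n,"crown",k.sum(),w[k].mean(0),r)
        k=reg&(w[...,2]>.035);print(" rect",cv2.minAreaRect((w[k][:,:2]*1000).astype(np.float32)),w[k][:,2].max())
    # post
    w=W["top"];reg=np.zeros(w.shape[:2],bool);reg[195:248,312:334]=1;k=reg&(w[...,2]>.08);print("post top",k.sum(),np.median(w[k],0))
    for n,b in(("top",(228,185,265,218)),("top",(140,190,185,232)),("top",(455,185,478,204))):
        q=W[n][b[1]:b[3],b[0]:b[2]].reshape(-1,3);q=q[q[:,2]>.01];print("bystander",np.median(q,0),q.min(0),q.max(0))
E
python3 fit.py
```

```text
top deck n [-0.1366 -0.0063  0.9906] slope 7.858983733845527 yaw 2.6393032248601127
  rect ((553.3063354492188, -40.84668731689453), (227.36691284179688, 169.1898956298828), 0.937567412853241)
scene deck n [-0.0897  0.0102  0.9959] slope 5.177083840130887 yaw -6.509617920344234
  rect ((604.98876953125, -43.32579040527344), (332.7193908691406, 215.7342071533203), 2.005397319793701)
top chock 258 hi [ 0.4869 -0.3239  0.0263] 99 lo [ 0.5142 -0.3158  0.0092] 86
  base outline ((501.377197265625, -321.3519592285156), (47.30741500854492, 44.22405242919922), 20.45631980895996)
scene chock 179 hi [ 0.4856 -0.3311  0.0273] 83 lo [ 0.4831 -0.3295  0.0096] 56
  base outline ((494.9263000488281, -327.2254333496094), (46.872314453125, 37.69008255004883), 18.196950912475586)
top crown 352 [0.5049 0.3041 0.0878] ((504.845947265625, 304.78704833984375), (51.551265716552734, 59.537628173828125), 74.7113037109375)
 rect ((505.75360107421875, 304.64178466796875), (52.66887283325195, 79.95661926269531), 73.99911499023438) 0.09664501055521169
scene crown 144 [0.5025 0.2997 0.0876] ((505.88134765625, 302.1080627441406), (56.92452621459961, 52.733680725097656), 72.82481384277344)
 rect ((521.888916015625, 356.1486511230469), (171.22836303710938, 80.41702270507812), 73.46399688720703) 0.09407737763836821
post top 22 [0.4901 0.0262 0.0886]
bystander [0.6219 0.2411 0.0153] [0.5866 0.2112 0.0101] [0.6615 0.2926 0.0268]
bystander [0.5893 0.4729 0.0451] [0.5394 0.4204 0.0101] [0.6459 0.5425 0.0549]
bystander [ 0.6157 -0.3626  0.0365] [ 0.5984 -0.3951  0.011 ] [ 0.6387 -0.3446  0.0552]
```

```bash
python3 - <<'E'
from fit import *
W=cloud(C["top"]);im=cv2.GaussianBlur(C["top"]["img"],(3,3),0).astype(float)
s8,c8=np.sin(np.radians(8)),np.cos(np.radians(8));nv=np.array([-s8,0,c8]);O=np.array([.5635,-.065,.03])
def sub(profile,k):  # parabolic peak
    i=int(np.argmax(profile[1:-1]))+1;a,b,c=profile[i-1:i+2];return k+i+.5*(a-c)/(a-2*b+c+1e-9)
sat=im.max(2)-im.min(2)
for name,u0,u1,r in(("left",305,320,range(186,258)),("right",374,390,range(186,258))):
    q=[]
    for v in r:
        g=np.abs(np.diff(sat[v,u0:u1]));q.append((sub(g,u0)+.5,v))
    P=onplane("top",np.array(q),nv,nv@O);a,b,*_=cv2.fitLine(P[:,:2].astype(np.float32),cv2.DIST_HUBER,0,.01,.01).ravel(),0
    print(name,"yaw",np.degrees(np.arctan(a[1]/a[0])),"y at x=.5635",a[3]+(.5635-a[2])*a[1]/a[0],"spread",np.std(P[:,1]))
q=[]
for u in range(316,376):
    g=np.abs(np.diff(sat[255:270,u]));q.append((u,sub(g,255)+.5))
P=onplane("top",np.array(q),nv,nv@O);print("low edge",np.median(P,0),"slope deg",np.degrees(np.polyfit(P[:,1],P[:,0],1)[0]))
m=mask("top",(0,0,60),(180,60,160),(348,218,370,242))
print("mat top",onplane("top",uv(m),nv,nv@O).mean(0))
h=cv2.cvtColor(C["scene"]["img"],cv2.COLOR_BGR2HSV);m=mask("scene",(0,0,60),(180,60,150),(335,250,356,268));print("mat scene",m.sum(),onplane("scene",uv(m),nv,nv@O).mean(0))
# cheek & jaw plate tops
for nm,b in(("cheek",(366,205,384,226)),("jaw",(338,208,350,224)),("post",(318,228,330,246)),("pivot",(316,205,334,222))):
    w=W[b[1]:b[3],b[0]:b[2]].reshape(-1,3);hgt=(w-O)@nv;k=w[(hgt>(.062 if nm=="post" else .026))];print(nm,len(k),np.median(k,0),k.min(0),k.max(0))
E
```

```text
left yaw 0.5934015 y at x=.5635 0.06043937 spread 0.006510930737613374
right yaw 1.0187454 y at x=.5635 -0.12301621 spread 0.001895635791232032
low edge [ 0.4411 -0.0305  0.0128] slope deg -1.2544746628436059
mat top [ 0.5269 -0.0678  0.0249]
mat scene 151 [ 0.5298 -0.0689  0.0253]
cheek 26 [ 0.5596 -0.0979  0.0628] [ 0.5493 -0.1008  0.0581] [ 0.5702 -0.0949  0.068 ]
jaw 50 [ 0.5592 -0.0258  0.0591] [ 0.5482 -0.0338  0.0549] [ 0.5733 -0.0122  0.0691]
post 23 [0.49   0.0263 0.0887] [0.4847 0.021  0.0855] [0.4954 0.034  0.093 ]
pivot 117 [0.5674 0.0197 0.0618] [0.545  0.0007 0.056 ] [0.5901 0.0356 0.0732]
```

```bash
cat > go.py <<'E'
from h import *
np.set_printoptions(precision=4,suppress=True)
Z8,Y1=np.radians(8),np.radians(1.0);O=np.array([.5645,-.0638,.030])
Rz=lambda a:np.array([[np.cos(a),-np.sin(a),0],[np.sin(a),np.cos(a),0],[0,0,1]])
RD=Rz(Y1)@np.array([[np.cos(Z8),0,-np.sin(Z8)],[0,1,0],[np.sin(Z8),0,np.cos(Z8)]])
D=lambda p:O+RD@(np.array(p)/1000)
def to(target,closing_deg=None):
    "shift in mm in the tool axes, after the spin, to reach target (TCP); closing direction in world degrees"
    s=robot.state();R=np.array(s["tool_rot"]);p=np.array(s["ee_pos"]);spin=0
    print("t",s["clock"],"p",p,"y-axis deg",np.degrees(np.arctan2(R[1,1],R[0,1])),"z",R[:,2],"j6",s["joint_pos"][5],"F",np.array(s["wrist_force"]),"gap",s["finger_gap"])
    if closing_deg is not None:
        a=np.degrees(np.arctan2(R[1,1],R[0,1]));d=(closing_deg-a+90)%180-90;spin=-np.radians(d)
    c,n=np.cos(spin),np.sin(spin);R2=R@np.array([[c,-n,0],[n,c,0],[0,0,1]])
    dw=np.array(target)-p
    print(" no spin first: shift",R.T@dw*1000," after spin",R2.T@dw*1000,"spin",spin,"dist",np.linalg.norm(dw))
E
python3 -c "
from go import *
print(np.array(robot.state()['tool_rot']))
to([.492,-.324,.2],109)
print(D([-38,-3,0]),D([0,0,40]))"
```

```text
[[-0.9641  0.2656 -0.0002]
 [ 0.2656  0.9641 -0.0005]
 [ 0.0001 -0.0005 -1.    ]]
t 0.3 p [0.146  0.5301 0.3036] y-axis deg 74.59701005088503 z [-0.0002 -0.0005 -1.    ] j6 1.436607584745189 F [ 0.1966 -0.3972  0.3424] gap 0.08522764201034819
 no spin first: shift [-560.4311 -731.5049  103.9728]  after spin [ -49.0951 -920.2022  103.9728] spin -0.6004454471425726 dist 0.9273579492341361
[ 0.5269 -0.0675  0.0247] [ 0.5589 -0.0639  0.0696]
```

>>> {"fn": "jog_arm", "kwargs": {
  "linear": [
    [0, 0, 0],
    [0, 0, 0],
    [0, 0, 0],
    [0, 0, 0],
    [-3, -57, 6],
    [-3, -57, 6],
    [-3, -57, 6],
    [-3, -57, 6],
    [-3, -57, 6],
    [-3, -57, 6],
    [-3, -57, 6],
    [-3, -57, 6],
    [-3, -57, 6],
    [-3, -57, 6],
    [-3, -57, 6],
    [-3, -57, 6],
    [-3, -57, 6],
    [-3, -57, 6],
    [-3, -57, 6],
    [-3, -57, 6]
  ],
  "spin": [-0.15, -0.15, -0.15, -0.15, 0, 0, 0, 0, 0, 0, 0, 0, 0, 0, 0, 0, 0, 0, 0, 0],
  "gripper": 1
}}

```text
clock: 2.8
ee_pos: [0.4885, -0.3185, 0.2076]
tool_rot: [[-0.946, -0.325, 0.0], [-0.325, 0.946, 0.0], [-0.0, -0.0, -1.0]]
wrist_force: [0.7, 0.5, -0.5]
finger_gap: 0.0855
grasp_force: 0.0
```

```bash
python3 -c "
from go import *
to([.492,-.324,.078],109)"
```

```text
t 2.8 p [ 0.4885 -0.3185  0.2076] y-axis deg 108.95640808715643 z [ 0.0003  0.     -1.    ] j6 -1.0352062871895238 F [ 0.7453  0.4768 -0.5041] gap 0.08546903764290845
 no spin first: shift [ -1.4558  -6.3503 129.6172]  after spin [ -1.4509  -6.3514 129.6172] spin -0.00076082240636265 dist 0.1297808663261406
```

>>> {"fn": "jog_arm", "kwargs": {
  "linear": [
    [-1.5, -6.5, 30],
    [0, 0, 40],
    [0, 0, 30],
    [0, 0, 20],
    [0, 0, 10],
    [0, 0, 0]
  ],
  "spin": [0, 0, 0, 0, 0, 0]
}}

```text
clock: 3.55
ee_pos: [0.4913, -0.322, 0.0775]
tool_rot: [[-0.946, -0.325, -0.001], [-0.325, 0.946, 0.001], [0.001, 0.001, -1.0]]
wrist_force: [0.2, 0.3, -0.1]
finger_gap: 0.0855
grasp_force: 0.0
```

>>> {"fn": "jog_arm", "kwargs": {
  "linear": [
    [0, 0, 0],
    [0, 0, 0],
    [0, 0, 0],
    [0, 0, 0],
    [0, 0, 0],
    [0, 0, 0],
    [0, 0, 0],
    [0, 0, 0]
  ],
  "spin": [0, 0, 0, 0, 0, 0, 0, 0],
  "gripper": -1
}}

```text
clock: 4.55
ee_pos: [0.4923, -0.3229, 0.0792]
tool_rot: [[-0.946, -0.325, 0.002], [-0.325, 0.946, -0.002], [-0.001, -0.002, -1.0]]
wrist_force: [-0.2, -0.0, 4.9]
finger_gap: 0.0388
grasp_force: 61.2
```

```bash
python3 -c "
from go import *
s=shot('top');c=cv2.resize(s['img'][200:270,415:495],None,fx=5,fy=5,interpolation=cv2.INTER_CUBIC)
s=shot('scene');d=cv2.resize(s['img'][270:340,380:460],None,fx=5,fy=5,interpolation=cv2.INTER_CUBIC)
cv2.imwrite('pics/grasp.png',np.hstack([c,d]));print(robot.state()['clock'])"
```

```text
4.65
```

View pics/grasp.png

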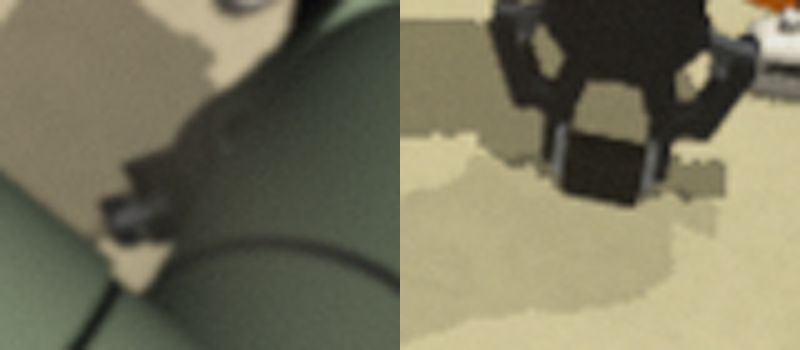

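The scene crop shows the chock centred between the pads. The 4.9 N upward force means the tips brush the table, so I'll regrip 5 mm higher.

>>> {"fn": "jog_arm", "kwargs": {
  "linear": [
    [0, 0, 0],
    [0, 0, 0],
    [0, 0, -3],
    [0, 0, -3],
    [0, 0, 0]
  ],
  "spin": [0, 0, 0, 0, 0],
  "gripper": 0.3
}}

```text
clock: 5.28
ee_pos: [0.4918, -0.3224, 0.0843]
tool_rot: [[-0.946, -0.325, 0.001], [-0.325, 0.946, -0.0], [-0.0, -0.001, -1.0]]
wrist_force: [-1.2, 0.6, 1.1]
finger_gap: 0.0553
grasp_force: 0.0
```

>>> {"fn": "jog_arm", "kwargs": {
  "linear": [
    [0, 0, 0],
    [0, 0, 0],
    [0, 0, 0],
    [0, 0, 0],
    [0, 0, 0]
  ],
  "spin": [0, 0, 0, 0, 0],
  "gripper": -1
}}

```text
clock: 5.9
ee_pos: [0.4918, -0.3225, 0.0843]
tool_rot: [[-0.946, -0.325, 0.001], [-0.325, 0.946, -0.001], [-0.0, -0.001, -1.0]]
wrist_force: [-0.6, 0.9, 5.0]
finger_gap: 0.0385
grasp_force: 61.2
```

>>> {"fn": "jog_arm", "kwargs": {
  "linear": [
    [0, 0, -20],
    [0, 0, -40],
    [0, 0, -40],
    [0, 0, 0],
    [0, 0, 0]
  ],
  "spin": [0, 0, 0, 0.15, 0.15]
}}

```text
clock: 6.52
ee_pos: [0.4914, -0.3221, 0.1839]
tool_rot: [[-1.0, -0.026, -0.0], [-0.026, 1.0, 0.0], [0.0, 0.0, -1.0]]
wrist_force: [-0.4, -0.4, -2.1]
finger_gap: 0.0385
grasp_force: 60.6
```

```bash
python3 -c "
from go import *
tip=D([-13,-3,0]);g=tip-Rz(Y1)@np.array([.035,0,0]);print(tip,g)
to([g[0],g[1],.15],91)"
```

```text
[ 0.5517 -0.067   0.0282] [ 0.5167 -0.0676  0.0282]
t 6.525 p [ 0.4914 -0.3221  0.1839] y-axis deg 91.50544123381728 z [-0.0001  0.0001 -1.    ] j6 -0.732093157276999 F [-0.3624 -0.3615 -2.1172] gap 0.038481975615658005
 no spin first: shift [-32.0006 253.6883  33.893 ]  after spin [-29.7614 253.9608  33.893 ] spin 0.008821613705454036 dist 0.2579351647859156
```

>>> {"fn": "jog_arm", "kwargs": {
  "linear": [
    [-3, 40, 0],
    [-6, 50, 0],
    [-6, 50, 0],
    [-6, 50, 0],
    [-6, 44, 20],
    [-3, 20, 20],
    [0, 0, 19],
    [0, 0, 0]
  ],
  "spin": [0.009, 0, 0, 0, 0, 0, 0, 0]
}}

```text
clock: 7.52
ee_pos: [0.5139, -0.0668, 0.1231]
tool_rot: [[-1.0, -0.023, -0.004], [-0.023, 1.0, 0.001], [0.004, 0.001, -1.0]]
wrist_force: [-0.8, 0.3, -1.0]
finger_gap: 0.0383
grasp_force: 60.8
```

```bash
python3 -c "
from go import *
to([.5167,-.0676,.1125],91)
s=shot('top');c=cv2.resize(s['img'][170:270,300:400],None,fx=4,fy=4,interpolation=cv2.INTER_CUBIC)
s=shot('scene');d=cv2.resize(s['img'][205:305,290:390],None,fx=4,fy=4,interpolation=cv2.INTER_CUBIC)
cv2.imwrite('pics/pre.png',np.hstack([c,d]))"
```

```text
t 7.525 p [ 0.5139 -0.0668  0.1231] y-axis deg 91.31394846534917 z [-0.0043  0.0011 -1.    ] j6 -0.2946401958940747 F [-0.7705  0.3164 -0.9639] gap 0.03831858722196625
 no spin first: shift [-2.7983 -0.887  10.6115]  after spin [-2.8031 -0.8716 10.6115] spin 0.005479434401926357 dist 0.011010028647282292
```

View pics/pre.png

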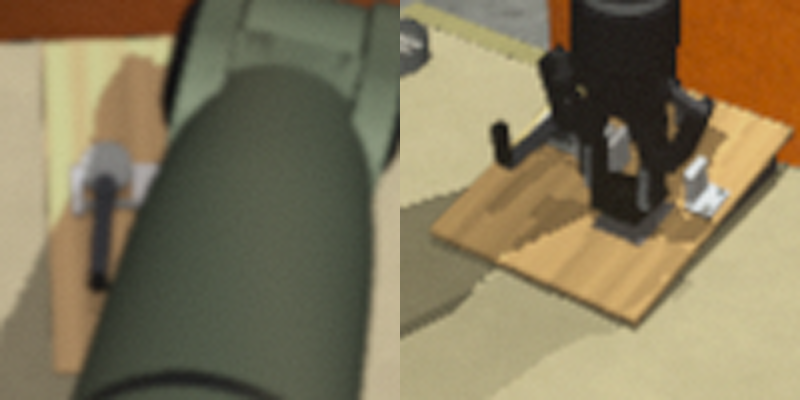

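The chock hangs squarely over the mat in the scene crop. I'll lower it now, then press lightly so it settles to the slope.

>>> {"fn": "jog_arm", "kwargs": {
  "linear": [
    [-1.5, -0.5, 4],
    [0, 0, 4],
    [0, 0, 2],
    [0, 0, 1.5],
    [0, 0, 0]
  ],
  "spin": [0, 0, 0, 0, 0]
}}

```text
clock: 8.25
ee_pos: [0.517, -0.0681, 0.1133]
tool_rot: [[-1.0, -0.022, -0.0], [-0.022, 1.0, 0.0], [0.0, 0.0, -1.0]]
wrist_force: [0.4, -0.2, -1.0]
finger_gap: 0.0384
grasp_force: 60.9
```

>>> {"fn": "jog_arm", "kwargs": {
  "linear": [
    [0, 0, 1],
    [0, 0, 1],
    [0, 0, 1],
    [0, 0, 0]
  ],
  "spin": [0, 0, 0, 0]
}}

```text
clock: 8.75
ee_pos: [0.5168, -0.0681, 0.1116]
tool_rot: [[-1.0, -0.022, 0.0], [-0.022, 1.0, -0.0], [-0.0, -0.0, -1.0]]
wrist_force: [-5.0, 0.4, 11.3]
finger_gap: 0.0384
grasp_force: 62.5
```

>>> {"fn": "jog_arm", "kwargs": {
  "linear": [
    [0, 0, 1],
    [0, 0, 1],
    [0, 0, 1],
    [0, 0, 0]
  ],
  "spin": [0, 0, 0, 0]
}}

```text
clock: 9.25
ee_pos: [0.5158, -0.0683, 0.1087]
tool_rot: [[-1.0, -0.022, -0.002], [-0.022, 1.0, -0.001], [0.002, -0.001, -1.0]]
wrist_force: [-8.7, -0.4, 16.6]
finger_gap: 0.0384
grasp_force: 63.6
```

Pivoting works. I'll press slightly further, then release gently.

>>> {"fn": "jog_arm", "kwargs": {
  "linear": [
    [0, 0, 1],
    [0, 0, 1],
    [0, 0, 0]
  ],
  "spin": [0, 0, 0]
}}

```text
clock: 9.62
ee_pos: [0.5152, -0.0683, 0.1066]
tool_rot: [[-1.0, -0.021, -0.003], [-0.021, 1.0, -0.001], [0.003, -0.001, -1.0]]
wrist_force: [-10.8, -0.1, 17.8]
finger_gap: 0.0386
grasp_force: 64.5
```

>>> {"fn": "jog_arm", "kwargs": {
  "linear": [
    [0, 0, 0],
    [0, 0, 0],
    [0, 0, 0],
    [0, 0, 0],
    [0, 0, -10],
    [0, 0, -30],
    [0, 0, -50],
    [0, 0, -30]
  ],
  "spin": [0, 0, 0, 0, 0, 0, 0, 0],
  "gripper": 0.5
}}

```text
clock: 10.62
ee_pos: [0.5178, -0.0682, 0.2283]
tool_rot: [[-1.0, -0.022, 0.003], [-0.022, 1.0, -0.001], [-0.003, -0.001, -1.0]]
wrist_force: [0.9, -0.3, -0.4]
finger_gap: 0.0641
grasp_force: 0.0
```

```bash
python3 -c "
from go import *
to([.505,.304,.20],74)"
```

```text
t 10.625 p [ 0.5178 -0.0682  0.2283] y-axis deg 91.27609500549605 z [ 0.0029 -0.0008 -1.    ] j6 -0.2946965819958193 F [ 0.9143 -0.3319 -0.4076] gap 0.06413032192764057
 no spin first: shift [  4.5939 372.4514  28.0235]  after spin [114.9959 354.2839  28.0235] spin 0.3015247397332539 dist 0.3735324395498832
```

>>> {"fn": "jog_arm", "kwargs": {
  "linear": [
    [0, 42, 0],
    [1, 55, 0],
    [1, 55, 0],
    [1, 55, 0],
    [1, 55, 0],
    [1, 55, 0],
    [0, 40, 0],
    [0, 15, 0],
    [0, 0, 0]
  ],
  "spin": [0, 0.1, 0.1, 0.1, 0, 0, 0, 0, 0],
  "gripper": 1
}}

```text
clock: 11.75
ee_pos: [0.5691, 0.2975, 0.2254]
tool_rot: [[-0.962, 0.273, -0.0], [0.273, 0.962, -0.001], [0.0, -0.001, -1.0]]
wrist_force: [-0.2, -0.1, -0.5]
finger_gap: 0.0852
grasp_force: 0.0
```

```bash
cat > chk.py <<'E'
from go import *
import fit;from fit import *
def chock():
    W=cloud(C["top"]);m=mask("top",(0,0,0),(180,255,90),(335,205,375,255));p=W[m];q=(p-O)@RD*1000
    print("chock n",m.sum(),"deck med",np.median(q,0),"min",np.percentile(q,5,0),"max",np.percentile(q,95,0))
    P=(onplane("top",uv(m),RD[:,2],RD[:,2]@O+.012)-O)@RD*1000;print(cv2.minAreaRect(P[:,:2].astype(np.float32)))
    for lo,hi in((-2,15),(18,40)):
        k=q[(q[:,2]>lo)&(q[:,2]<hi)];print(lo,hi,len(k),np.median(k,0))
    return m
if __name__=="__main__":
    chock()
    c=cv2.resize(C["top"]["img"][170:270,300:400],None,fx=4,fy=4,interpolation=cv2.INTER_CUBIC)
    d=cv2.resize(C["scene"]["img"][205:305,290:390],None,fx=4,fy=4,interpolation=cv2.INTER_CUBIC)
    cv2.imwrite('pics/chk.png',np.hstack([c,d]))
E
python3 chk.py; python3 -c "
from go import *
to([.505,.304,.129],74)"
```

```text
chock n 230 deck med [nan nan nan] min [nan nan nan] max [nan nan nan]
((-37.810157775878906, -2.2578601837158203), (45.903663635253906, 36.92204666137695), 1.6671181917190552)
-2 15 84 [-23.0468  -2.0385   8.7666]
18 40 126 [-49.1819  -0.6657  24.9457]
t 11.85 p [0.5689 0.2961 0.2254] y-axis deg 74.02347565248206 z [-0.0007 -0.0008 -1.    ] j6 0.6438580877819394 F [ 0.3228 -0.1087 -0.2936] gap 0.08582748500080609
 no spin first: shift [63.6127 -9.8763 96.4472]  after spin [63.6087 -9.9023 96.4472] spin 0.00040972742986596994 dist 0.11595771383395816
```

View pics/chk.png

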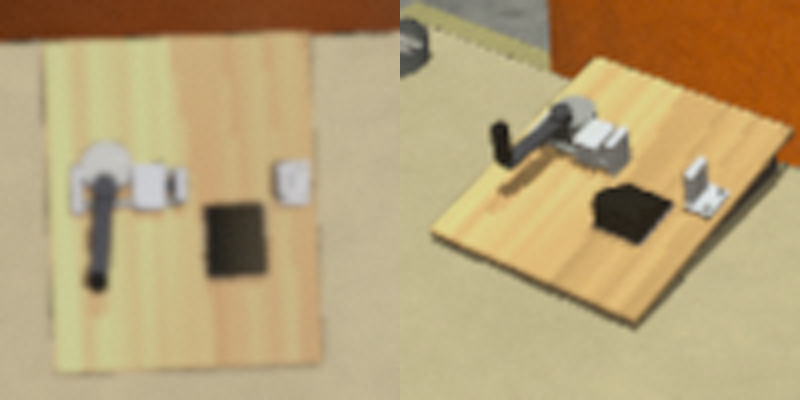

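The chock covers the mat at deck (-38,-2), aligned with the thin end uphill. On to the roll.

>>> {"fn": "jog_arm", "kwargs": {
  "linear": [
    [30, -5, 0],
    [33.5, -5, 0],
    [0, 0, 0],
    [0, 0, 30],
    [0, 0, 35],
    [0, 0, 20],
    [0, 0, 7.5],
    [0, 0, 0]
  ],
  "spin": [0, 0, 0, 0, 0, 0, 0, 0]
}}

```text
clock: 12.85
ee_pos: [0.506, 0.3045, 0.133]
tool_rot: [[-0.961, 0.275, 0.0], [0.275, 0.961, -0.0], [-0.0, -0.0, -1.0]]
wrist_force: [1.0, -0.3, -0.4]
finger_gap: 0.0857
grasp_force: 0.0
```

```bash
python3 -c "
from go import *
to([.505,.304,.133],74)"
```

```text
t 12.85 p [0.506  0.3045 0.133 ] y-axis deg 74.01470222472823 z [ 0.     -0.0002 -1.    ] j6 0.6957930748741802 F [ 0.9733 -0.3264 -0.3889] gap 0.08569737806449979
 no spin first: shift [ 0.8236 -0.7247 -0.0281]  after spin [ 0.8234 -0.7249 -0.0281] spin 0.00025660222887565707 dist 0.0010974196564804877
```

>>> {"fn": "jog_arm", "kwargs": {
  "linear": [
    [0, 0, 0],
    [0, 0, 0],
    [0, 0, 0],
    [0, 0, 0],
    [0, 0, 0],
    [0, 0, 0],
    [0, 0, 0]
  ],
  "spin": [0, 0, 0, 0, 0, 0, 0],
  "gripper": -1
}}

```text
clock: 13.72
ee_pos: [0.506, 0.3053, 0.134]
tool_rot: [[-0.962, 0.274, 0.002], [0.274, 0.962, 0.0], [-0.002, 0.001, -1.0]]
wrist_force: [0.0, -1.6, 7.1]
finger_gap: 0.0491
grasp_force: 61.9
```

>>> {"fn": "jog_arm", "kwargs": {
  "linear": [
    [0, 0, -10],
    [0, 0, -30],
    [0, 0, -40],
    [0, 0, -30],
    [0, 0, 0],
    [0, 0, 0],
    [0, 0, 0]
  ],
  "spin": [0, 0, 0, 0, -0.15, -0.15, 0]
}}

```text
clock: 14.6
ee_pos: [0.505, 0.3051, 0.2427]
tool_rot: [[-1.0, -0.021, -0.001], [-0.021, 1.0, -0.0], [0.001, -0.0, -1.0]]
wrist_force: [-0.3, 0.2, -3.6]
finger_gap: 0.0489
grasp_force: 63.2
```

```bash
python3 -c "
from go import *
to(D([0,0,40])+[0,0,.082+.05],91)
import fit; from fit import *
w=cloud(C['scene'])[195:260,225:285].reshape(-1,3);t=cloud(C['top'])
k=w[(w[:,2]>.03)];print(k.min(0),k.max(0))
d=C['scene']['img'][150:300,180:340];cv2.imwrite('pics/held.png',cv2.resize(d,None,fx=4,fy=4,interpolation=cv2.INTER_CUBIC))"
```

```text
t 14.6 p [0.505  0.3051 0.2427] y-axis deg 91.18025820809233 z [-0.001  -0.0003 -1.    ] j6 0.3977181731080109 F [-0.2887  0.1923 -3.5858] gap 0.048909333238146065
 no spin first: shift [ -46.4109 -369.9865   41.1641]  after spin [ -47.5747 -369.8386   41.1641] spin 0.003146099234956173 dist 0.37515121573437654
[0.3485 0.2494 0.0302] [0.5907 0.4732 0.1609]
```

View pics/held.png

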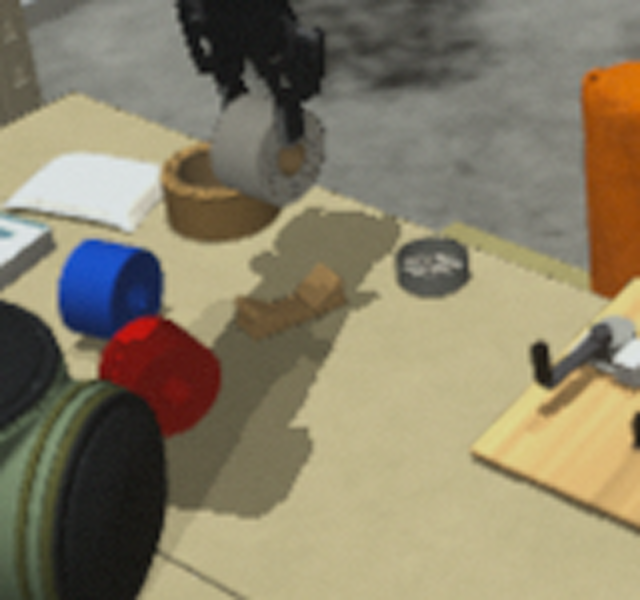

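The roll is held across its faces, just above the core, clear of the rest. I'll cross over to the deck.

>>> {"fn": "jog_arm", "kwargs": {
  "linear": [
    [-4, -30, 0],
    [-7, -50, 0],
    [-7, -55, 0],
    [-7, -55, 0],
    [-7, -55, 0],
    [-7, -55, 0],
    [-6, -45, 0],
    [-4.5, -25, 0],
    [0, 0, 0],
    [0, 0, 20],
    [0, 0, 20],
    [0, 0, 10],
    [0, 0, 0]
  ],
  "spin": [0.003, 0, 0, 0, 0, 0, 0, 0, 0, 0, 0, 0, 0]
}}

```text
clock: 16.32
ee_pos: [0.5615, -0.063, 0.1923]
tool_rot: [[-1.0, -0.02, -0.002], [-0.02, 1.0, 0.001], [0.002, 0.001, -1.0]]
wrist_force: [0.3, 0.2, -3.7]
finger_gap: 0.0492
grasp_force: 63.5
```

```bash
python3 -c "
from go import *
to(D([2,0,40.5])+[0,0,.083],91)
import fit; from fit import *
w=cloud(C['scene']);b=w[195:280,300:370].reshape(-1,3);im=C['scene']['img'][195:280,300:370].reshape(-1,3).astype(int)
q=(b-O)@RD*1000;k=(q[:,2]>5)&(im.min(1)>95)&(im.max(1)-im.min(1)<25);print(k.sum(),np.nanpercentile(q[k],[2,50,98],axis=0))
d=C['scene']['img'][180:290,280:390];cv2.imwrite('pics/over.png',cv2.resize(d,None,fx=5,fy=5,interpolation=cv2.INTER_CUBIC))"
```

```text
t 16.325 p [ 0.5615 -0.063   0.1923] y-axis deg 91.1243456421469 z [-0.0018  0.0007 -1.    ] j6 -0.2621175444331842 F [ 0.307   0.1719 -3.7302] gap 0.04918362401002189
 no spin first: shift [ 0.6468 -0.8398 38.874 ]  after spin [ 0.645  -0.8412 38.874 ] spin 0.0021702408659701445 dist 0.03888842874446477
578 [[-30.1026 -49.2192   6.5113]
 [ -9.3279  -2.0991  96.2488]
 [ 26.9852  76.7233 121.0575]]
```

View pics/over.png

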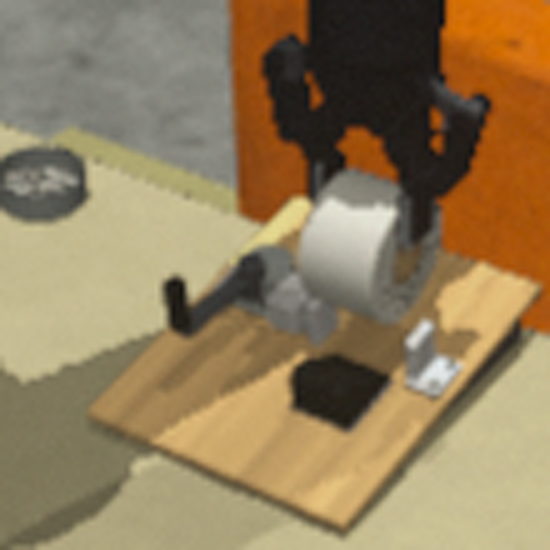

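The roll hangs above the gap between jaw and cheek, square to the slope, uphill of the chock. I'll lower it 34 mm, then feel for contact.

>>> {"fn": "jog_arm", "kwargs": {
  "linear": [
    [0, -0.8, 15],
    [0, 0, 12],
    [0, 0, 6],
    [0, 0, 2],
    [0, 0, 0]
  ],
  "spin": [0, 0, 0, 0, 0]
}}

```text
clock: 17.05
ee_pos: [0.5622, -0.0647, 0.1578]
tool_rot: [[-1.0, -0.019, -0.0], [-0.019, 1.0, 0.0], [0.0, 0.0, -1.0]]
wrist_force: [-0.1, 0.3, -3.7]
finger_gap: 0.0491
grasp_force: 63.6
```

>>> {"fn": "jog_arm", "kwargs": {
  "linear": [
    [0, 0, 1],
    [0, 0, 1],
    [0, 0, 1],
    [0, 0, 0]
  ],
  "spin": [0, 0, 0, 0]
}}

```text
clock: 17.55
ee_pos: [0.5621, -0.0646, 0.1548]
tool_rot: [[-1.0, -0.019, -0.0], [-0.019, 1.0, 0.0], [0.0, 0.0, -1.0]]
wrist_force: [-0.1, -0.5, -4.2]
finger_gap: 0.0488
grasp_force: 63.6
```

>>> {"fn": "jog_arm", "kwargs": {
  "linear": [
    [0, 0, 1],
    [0, 0, 0.7],
    [0, 0, 0]
  ],
  "spin": [0, 0, 0]
}}

```text
clock: 17.92
ee_pos: [0.5623, -0.0647, 0.1538]
tool_rot: [[-1.0, -0.019, 0.001], [-0.019, 1.0, -0.0], [-0.001, -0.0, -1.0]]
wrist_force: [-2.6, -0.0, 3.5]
finger_gap: 0.049
grasp_force: 64.3
```

>>> {"fn": "jog_arm", "kwargs": {
  "linear": [
    [0, 0, 1],
    [0, 0, 0]
  ],
  "spin": [0, 0]
}}

```text
clock: 18.18
ee_pos: [0.5624, -0.0647, 0.1537]
tool_rot: [[-1.0, -0.019, 0.001], [-0.019, 1.0, -0.0], [-0.001, -0.0, -1.0]]
wrist_force: [-3.7, 0.5, 11.1]
finger_gap: 0.049
grasp_force: 65.3
```

It is resting on the deck, since contact came at the expected height. I'll release with a small opening.

>>> {"fn": "jog_arm", "kwargs": {
  "linear": [
    [0, 0, 0],
    [0, 0, 0],
    [0, 0, 0],
    [0, 0, 0],
    [0, 0, 0]
  ],
  "spin": [0, 0, 0, 0, 0],
  "gripper": 0.45
}}

```text
clock: 18.8
ee_pos: [0.5621, -0.0646, 0.1521]
tool_rot: [[-1.0, -0.019, -0.0], [-0.019, 1.0, 0.0], [0.0, 0.0, -1.0]]
wrist_force: [0.1, 0.1, -0.3]
finger_gap: 0.0615
grasp_force: 0.0
```

>>> {"fn": "jog_arm", "kwargs": {
  "linear": [
    [0, 0, -10],
    [0, 0, -20],
    [0, 0, -40],
    [0, 0, -40],
    [0, 0, 0]
  ],
  "spin": [0, 0, 0, 0, 0]
}}

```text
clock: 19.42
ee_pos: [0.5642, -0.0651, 0.2665]
tool_rot: [[-1.0, -0.019, 0.007], [-0.019, 1.0, -0.002], [-0.007, -0.002, -1.0]]
wrist_force: [-0.8, 0.5, -0.5]
finger_gap: 0.0617
grasp_force: 0.0
```

```bash
cat > roll.py <<'E'
from go import *
import fit; from fit import *
def go(name):
    d=C['scene']['img'][180:290,280:390];c=C['top']['img'][165:275,295:405]
    cv2.imwrite(name,np.hstack([cv2.resize(x,None,fx=3.6,fy=3.6,interpolation=cv2.INTER_CUBIC) for x in(d,c)]))
    w=cloud(C['scene'])[200:290,300:380].reshape(-1,3);im=C['scene']['img'][200:290,300:380].reshape(-1,3).astype(int)
    q=(w-O)@RD*1000;k=(q[:,2]>42)&(q[:,2]<88)&(abs(q[:,1])<40)&(abs(q[:,0])<45)&(im.min(1)>80);print('roll pts',k.sum(),np.nanpercentile(q[k],[1,50,99],axis=0))
    P=q[k&(q[:,1]>-20)];f=lambda a:a;A=np.c_[2*P[:,0],2*P[:,2],np.ones(len(P))];x=np.linalg.lstsq(A,(P[:,0]**2+P[:,2]**2),rcond=None)[0];print('axis x,z',x[:2],'r',np.sqrt(x[2]+x[0]**2+x[1]**2))
    # lever post
    for n in('top',):
        w=cloud(C[n]);r=w[180:262,300:345].reshape(-1,3);q=(r-O)@RD*1000;k=(q[:,2]>60)&(q[:,2]<80)&(q[:,1]>60);print('post',k.sum(),np.median(q[k],0) if k.any() else None)
import sys;go(sys.argv[1])
E
python3 roll.py pics/rl.png; python3 -c "
from go import *
to(D([-90,85,0]),91)"
```

```text
roll pts 442 [[-36.752  -29.7891  43.1424]
 [-14.3046  -9.756   70.6542]
 [ 35.2308  20.6958  82.7548]]
axis x,z [ 2.807  43.6593] r 37.00734208329675
post 0 None
t 19.525 p [ 0.5623 -0.0647  0.2629] y-axis deg 91.10209567030978 z [ 0.0013 -0.0004 -1.    ] j6 -0.26412198623317773 F [-1.1054 -0.2211 -0.8819] gap 0.06179227047226657
 no spin first: shift [ 87.0523  86.0703 245.2735]  after spin [ 87.2055  85.915  245.2735] spin 0.0017819055989362715 dist 0.2741263595150121
```

View pics/rl.png

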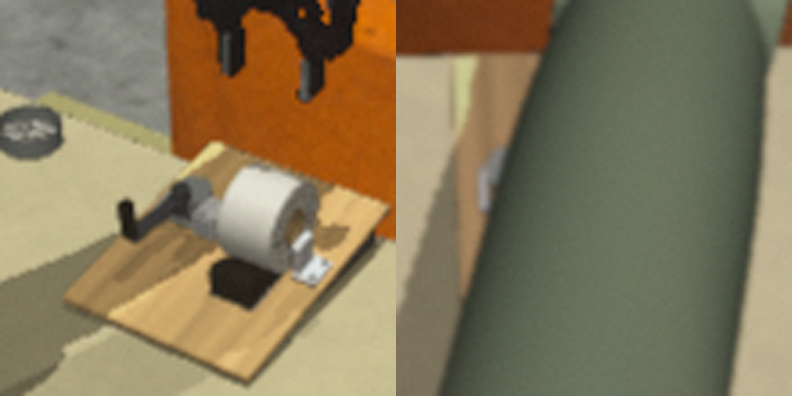

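The roll rests on the deck against the chock, between the cheeks, with the fingers clear. Next I'll plan the lever arc: cage the post between the fingers and keep the closing axis tangential.

```bash
cat > arc.py <<'E'
from go import *
def P(th,h=48): # tip point on the post at deck height h -> TCP 75 mm above it
    return D([-65*np.cos(th),85+65*np.sin(th),h])+[0,0,.075]
if __name__=="__main__":
    p=P(.08);print("start",p,"end",P(1.6));to([p[0],p[1],.2],91-4.6)
    yaw=lambda th:np.radians(91)-th
    th=.08;out=[]
    while th<1.57:
        a=yaw(th);R=np.array([[np.sin(a)*-1,np.cos(a),0],[np.cos(a),np.sin(a),0],[0,0,-1]])
        out.append(R.T@(P(th+.1)-P(th))*1000);th+=.1
    print(np.array(out).round(1))
E
python3 arc.py
```

```text
start [0.4921 0.0251 0.1435] end [0.5571 0.0861 0.1528]
t 19.525 p [ 0.5623 -0.0647  0.2629] y-axis deg 91.10209567030978 z [ 0.0013 -0.0004 -1.    ] j6 -0.26412198623317773 F [-1.1054 -0.2211 -0.8819] gap 0.06179227047226657
 no spin first: shift [68.5204 91.1604 62.7701]  after spin [75.7627 85.2366 62.7701] spin 0.08206705119067532 dist 0.13017433311444776
[[-0.3  6.5 -0.1]
 [-0.3  6.5 -0.2]
 [-0.3  6.5 -0.3]
 [-0.3  6.5 -0.4]
 [-0.3  6.5 -0.5]
 [-0.3  6.5 -0.5]
 [-0.3  6.5 -0.6]
 [-0.3  6.5 -0.7]
 [-0.3  6.5 -0.7]
 [-0.3  6.4 -0.8]
 [-0.3  6.4 -0.8]
 [-0.3  6.4 -0.9]
 [-0.3  6.4 -0.9]
 [-0.3  6.4 -0.9]
 [-0.3  6.4 -0.9]]
```

>>> {"fn": "jog_arm", "kwargs": {
  "linear": [
    [20, 27, 0],
    [28, 37, 0],
    [20.5, 27, 20],
    [0, 0, 43],
    [0, 0, 0],
    [0, 0, 0]
  ],
  "spin": [0, 0, 0, 0, 0.08, 0],
  "gripper": 0
}}

```text
clock: 20.27
ee_pos: [0.4908, 0.0252, 0.1979]
tool_rot: [[-0.998, 0.06, -0.003], [0.06, 0.998, 0.0], [0.003, 0.0, -1.0]]
wrist_force: [0.3, 0.8, -0.3]
finger_gap: 0.0424
grasp_force: 0.0
```

```bash
python3 -c "
from arc import *
to(P(.08),91-4.6)"; python3 roll.py pics/pp.png
```

```text
t 20.275 p [0.4908 0.0252 0.1979] y-axis deg 86.57744150196297 z [-0.003   0.0003 -1.    ] j6 -0.03921924115489203 F [ 0.2774  0.827  -0.2789] gap 0.0424351890051777
 no spin first: shift [-1.4112 -0.0263 54.3321]  after spin [-1.4113 -0.0219 54.3321] spin 0.003096938438937634 dist 0.054350393324430105
roll pts 449 [[-36.9758 -29.5698  42.7517]
 [-13.9008 -10.0059  70.3498]
 [ 37.2955  21.0814  82.8549]]
axis x,z [ 2.5619 43.5556] r 36.868848112644294
post 0 None
```

View pics/pp.png

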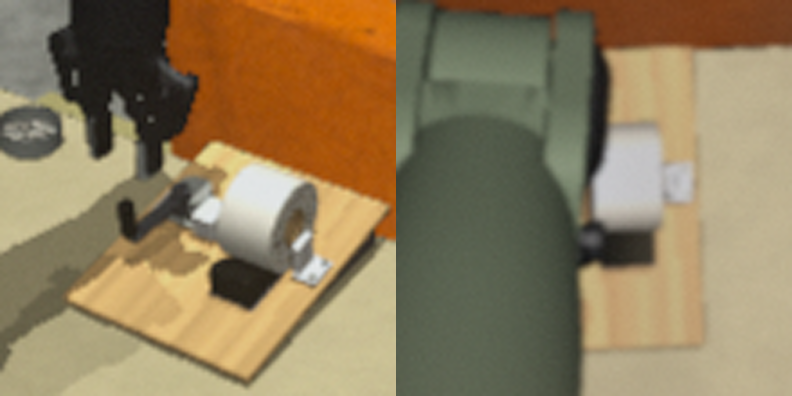

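The roll stays put against the chock, and the gripper hangs above the lever post. I'll descend around it.

>>> {"fn": "jog_arm", "kwargs": {
  "linear": [
    [-1, 0, 15],
    [0, 0, 15],
    [0, 0, 12],
    [0, 0, 12],
    [0, 0, 0]
  ],
  "spin": [0, 0, 0, 0, 0]
}}

```text
clock: 21.0
ee_pos: [0.4921, 0.025, 0.144]
tool_rot: [[-0.998, 0.061, -0.002], [0.061, 0.998, 0.0], [0.002, 0.0, -1.0]]
wrist_force: [-0.2, -0.7, -0.5]
finger_gap: 0.043
grasp_force: 0.0
```

>>> {"fn": "jog_arm", "kwargs": {
  "linear": [
    [0, 0, 0],
    [0, 0, 0],
    [0, 0, 0],
    [0, 0, 0]
  ],
  "spin": [0, 0, 0, 0],
  "gripper": -0.56
}}

```text
clock: 21.5
ee_pos: [0.4931, 0.025, 0.1454]
tool_rot: [[-0.998, 0.061, 0.001], [0.061, 0.998, -0.0], [-0.001, -0.0, -1.0]]
wrist_force: [-0.3, 0.4, 0.2]
finger_gap: 0.0188
grasp_force: 0.0
```

>>> {"fn": "jog_arm", "kwargs": {
  "linear": [
    [-0.3, 6.5, -0.1],
    [-0.3, 6.5, -0.2],
    [-0.3, 6.5, -0.3],
    [-0.3, 6.5, -0.4],
    [-0.3, 6.5, -0.5],
    [0, 0, 0]
  ],
  "spin": [0.1, 0.1, 0.1, 0.1, 0.1, 0]
}}

```text
clock: 22.25
ee_pos: [0.5027, 0.0556, 0.1467]
tool_rot: [[-0.848, 0.531, 0.0], [0.531, 0.848, -0.001], [-0.0, -0.001, -1.0]]
wrist_force: [0.5, -2.7, -0.1]
finger_gap: 0.0182
grasp_force: 0.5
```

```bash
python3 -c "
from arc import *
to(P(.58),91-33.2)"
```

```text
t 22.25 p [0.5027 0.0556 0.1467] y-axis deg 57.94722446120783 z [ 0.0001 -0.0007 -1.    ] j6 0.5237545348564028 F [ 0.5218 -2.7369 -0.1411] gap 0.0182264190750241
 no spin first: shift [ 0.8312 -0.2906  1.7241]  after spin [ 0.8305 -0.2928  1.7241] spin 0.00256955158755125 dist 0.0019360041839502613
```

The lever is being pushed (2.7 N) and tracks the arc within 1 mm. I'll continue.

>>> {"fn": "jog_arm", "kwargs": {
  "linear": [
    [0.3, 6.5, 0],
    [-0.3, 6.5, -0.5],
    [-0.3, 6.5, -0.6],
    [-0.3, 6.5, -0.6],
    [-0.3, 6.4, -0.7],
    [-0.3, 6.4, -0.8],
    [0, 0, 0]
  ],
  "spin": [0.1, 0.1, 0.1, 0.1, 0.1, 0.1, 0]
}}

```text
clock: 23.12
ee_pos: [0.5307, 0.0808, 0.1498]
tool_rot: [[-0.401, 0.916, -0.001], [0.916, 0.401, -0.0], [0.0, -0.001, -1.0]]
wrist_force: [-1.2, -1.1, -0.7]
finger_gap: 0.0187
grasp_force: 0.6
```

>>> {"fn": "jog_arm", "kwargs": {
  "linear": [
    [-0.3, 6.4, -0.8],
    [-0.3, 6.4, -0.9],
    [-0.3, 6.4, -0.9],
    [-0.3, 6.4, -0.9],
    [0, 3, 0],
    [0, 0, 0]
  ],
  "spin": [0.1, 0.1, 0.1, 0.1, 0.02, 0]
}}

```text
clock: 23.88
ee_pos: [0.5569, 0.0862, 0.1528]
tool_rot: [[0.007, 1.0, -0.004], [1.0, -0.007, -0.0], [-0.0, -0.004, -1.0]]
wrist_force: [-6.1, -2.5, 2.8]
finger_gap: 0.0192
grasp_force: 2.9
```

```bash
python3 -c "
from arc import *
to(P(1.62),91-92)"
```

```text
t 23.875 p [0.5569 0.0862 0.1528] y-axis deg -0.3978170604386296 z [-0.0041 -0.0004 -1.    ] j6 1.6004620055035592 F [-6.1464 -2.5258  2.816 ] gap 0.01921318076349988
 no spin first: shift [-0.1581  1.4324 -0.1607]  after spin [-0.143   1.4339 -0.1607] spin 0.010510074994683987 dist 0.001449990824450202
```

>>> {"fn": "jog_arm", "kwargs": {
  "linear": [
    [0, 2, 0],
    [0, 2, 0],
    [0, 0, 0]
  ],
  "spin": [0, 0, 0]
}}

```text
clock: 24.25
ee_pos: [0.5578, 0.0863, 0.1525]
tool_rot: [[0.007, 1.0, -0.01], [1.0, -0.007, -0.0], [-0.001, -0.01, -1.0]]
wrist_force: [-14.0, -2.2, 9.5]
finger_gap: 0.0189
grasp_force: 7.0
```

The end stop is reached: 14 N with almost no movement. I'll back off, open, rise and check.

>>> {"fn": "jog_arm", "kwargs": {
  "linear": [
    [0, -4, 0],
    [0, 0, 0],
    [0, 0, 0]
  ],
  "spin": [0, 0, 0],
  "gripper": -0.2
}}

```text
clock: 24.62
ee_pos: [0.5597, 0.0867, 0.1537]
tool_rot: [[0.009, 1.0, 0.002], [1.0, -0.009, 0.0], [0.0, 0.002, -1.0]]
wrist_force: [0.3, -0.1, 0.0]
finger_gap: 0.0344
grasp_force: 0.0
```

>>> {"fn": "jog_arm", "kwargs": {
  "linear": [
    [0, 0, -15],
    [0, 0, -30],
    [0, 0, -50],
    [50, 0, -20],
    [60, 0, 0],
    [60, 0, 0],
    [50, 0, 0],
    [0, 0, 0]
  ],
  "spin": [0, 0, 0, 0, 0, 0, 0, 0]
}}

```text
clock: 25.62
ee_pos: [0.5608, 0.3101, 0.2692]
tool_rot: [[0.005, 1.0, 0.001], [1.0, -0.005, 0.001], [0.001, 0.001, -1.0]]
wrist_force: [0.2, -0.8, -0.1]
finger_gap: 0.0338
grasp_force: 0.0
```

```bash
python3 roll.py pics/end.png; python3 -c "
import chk; from chk import *
chock()
print(robot.state()['clock'],robot.state()['ee_pos'])"
```

```text
roll pts 448 [[-36.1094 -34.1644  43.09  ]
 [-15.1093 -15.0918  70.7018]
 [ 37.6877  16.2537  83.1386]]
axis x,z [ 2.7871 43.5454] r 37.12820534024037
post 17 [  0.6329 148.6968  69.0368]
chock n 132 deck med [nan nan nan] min [nan nan nan] max [nan nan nan]
((-48.6594352722168, -2.570709228515625), (35.293861389160156, 24.457246780395508), 87.66120147705078)
-2 15 4 [-36.6805  -5.6121  14.8707]
18 40 119 [-50.2379  -0.5205  25.624 ]
25.825 [0.5613 0.3055 0.2688]
```

View pics/end.png

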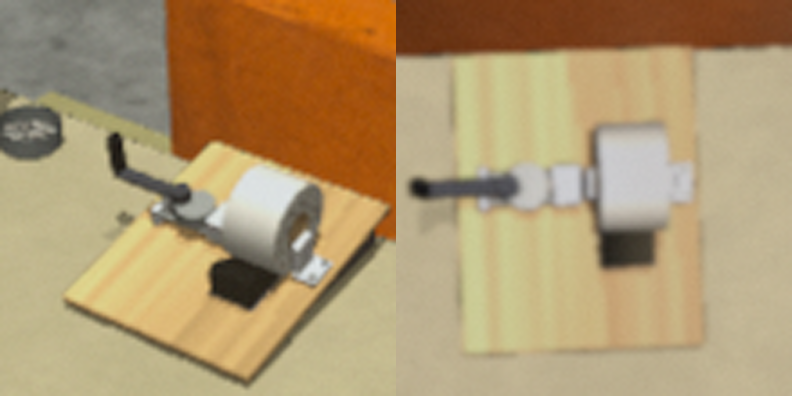

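The lever points straight across (post at deck (0.6,149), about 1.57 rad). The roll is clamped against the fixed cheek and the chock is in place.

```bash
python3 -c "
from cell import ticket
print(ticket.hand_in())"
```

```text
the job is handed in; nothing more can be done
None
```

The job is handed in at about 26 s of the 72 s allowed, with no verdict returned: the chock is on its mat thin end uphill, the roll sits against it, and the lever is at its end stop with the jaw clamping the roll.

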